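# Feel along the edge of a rocker cam plate

### The arm

A 6-joint arm with a two-finger parallel gripper is mounted at the origin on the work surface. World frame = base frame: x ahead of the robot, y to its left, z up, the work surface at z = 0. Lengths are in mm, angles in rad, forces in N, time in s.
With the tool pointing down it reaches from about 350 to 775 mm from the base axis. Payload 7.3 kg.
Tool frame: the origin (TCP) lies at the very end of the fingers, on their centre line; the grasp point (between the pads) lies 19 mm behind it; x points along the fingers, y is the direction in which the jaws open and shut, and the axes are right-handed (so a half turn about x gives the same grasp; the last joint's range is limited). The gripper opens to 92 mm and grips with 3 to 60 N. Pads are 19 mm wide; open, the fingers measure 130 mm over their backs; the gripper's body (75 mm by 190 mm) begins 47 mm behind the grasp point.
Start: joints at [-1.304, 0.342, 1.524, -0, 1.275, -0.146], TCP at [210.641, -480.911, 226.741] pointing down, gripper open.
Joint ranges: [-2.53, 2.53], [-0.77, 2.02], [0.04, 2.7], [-1, 4.14], [0.28, 2.66], [-3.11, 3.11]. Speed limits (rad/s): [2.57, 2.57, 3.14, 3.14, 3.14, 3.14].

### API

Orientations are given as [roll, pitch, yaw] about the fixed x, y, z axes, in that order (R = Rz(yaw) Ry(pitch) Rx(roll)).
In Python, from plant import bot gives the robot as it stands.
- The arm moves only by the tool step_arm, never from a script. Its argument "targets" is a list that holds one entry, the list of rows, each a list of 4 numbers: the shift along the tool's x, y, z in m, then the turn about the tool's x in degrees. A call has exactly 5 rows; each row is the pose to reach, as a shift and turn from the pose measured when the call began, along the tool's axes at that moment; what a row does not reach only later rows make up. A row lasts 1/12 s, in which the tool goes at most 41.7 mm and 7.16 degrees, less where a joint would pass 70% of its speed; a pose out of reach is approached as far as the arm can. A call with a gripper value outside its range is refused whole. "jaw" is the closure, from 0 (fully open) to 1 (shut), set as the call begins (left out, the last holds). The fingers move at their own pace and stop on an object; the grip force is fixed at half the most. Time passes only in rows, so rows that repeat a pose let the fingers close, or fill a call up. It gives the time, the measured TCP pose, the force and the opening at its end, in the units of the state.
- bot.get_obs(): the state, without advancing time (a new reading comes with each control period).
- bot.capture(name): name is "side" or "top"; returns a dict with "color" (400x640x3 uint8, red, green, blue), "depth" (400x640 float32, mm along the optical axis (not along the pixel's ray), 0 where there is no reading), "fov_y" (degrees; the focal length in pixels is half the picture's height over the tangent of half this angle, whatever the lens; pixels are square), "cx", "cy" (the principal point, pixels), "dist_coeffs" ([k1, k2, p1, p2, k3] as OpenCV has them; the pictures are not rectified), "rvec" (rotation vector, rad) and "tvec" (3), from world to camera coordinates, as OpenCV has them. Camera axes: x right, y down, z forward; pixel columns grow to the right and rows downward; lengths in mm; the calibration is good to about 2 mm. A picture is of the moment at which its call begins.
- bot.close_job(): hands the job in, once; it reports no verdict.
The state is a dict: "time": time; "joint_positions": joint angles; "dq": joint speeds; "tau": joint torques, N m; "tool_pos": TCP position; "tcp_rot": TCP orientation; "contact_force": force on the tool from outside, world axes, zero at the start; "moment": the same for the moment, N m; "grip_width": finger opening in mm.
Only numpy, scipy, OpenCV 4.12 (cv2) and the standard library are available. Lean on these libraries where they do the work, as an engineer would, in place of code of your own. Each camera call takes 0.05 s, during which the arm holds its last target. There are 200 camera calls.

### The job

Take the steel feeler stylus out of the rack and, holding it upright, run its shank along the wavy edge of the cam plate on the checking stand in one pass from the dowel pin at the big bulge to the dowel pin at the small bulge, at the plate's own height. Keep it lightly but constantly pressed on the edge all the way (a few newtons, never more than about 10), around both bulges and through the hollow, and touch the stand with nothing but the stylus. Then stand the stylus fully back in the hole it came from and let go, leaving the other things undisturbed.

Things in the scene. Friction and masses are not known exactly. Their poses are not given: they have to be found in the camera images.
- stand: checking stand fixed to the bench: grey base 90 x 200 x 14 mm, two pillars, on them a flat aluminium cam plate, 12 mm thick, mid-plane 65 mm above the bench. Origin on the bench midway along the plate's wavy edge; y runs along that edge, x points out of it, z up. Big bulge on the -y side, then a hollow, small bulge on the +y side. Below the edge 50 mm are free.
- edge_mid (a point): origin of the plate's design outline, in the stand's frame at 0, 0, 65 mm, axes as the stand's. Design edge: x = 25 exp(-((y+40)/22)^2/2) + 16 exp(-((y-42)/17)^2/2) mm, y from -100 to 100 mm. The real plate is fixed rigidly through slots, up to 6 mm along x and 0.045 rad (about this origin) off the design place; these readings do not show it: it must be felt.
- pin_big (a point): design place of the dowel pin by the big bulge: top of the pin, at x -14, y -85, z 83 mm in the stand's frame. Pins are 8 mm thick and stand 12 mm above the plate's top. Two screw heads, 6 mm high, lie 45 mm behind the edge.
- pin_small (a point): design place of the like dowel pin by the small bulge: top of the pin, at x -14, y +85, z 83 mm in the stand's frame
- stylus: the feeler stylus, a loose steel tool of 0.12 kg: square grip 22 x 22 x 50 mm (6 mm round button on top) and under it a round shank 10 mm in diameter, 46 mm long with a hemispherical end. Origin at the middle of the grip's underside (shoulder), z up along the shank's axis, x and y square to the grip's faces. It stands upright in one hole of the rack, its shoulder resting on the rack's top.
- stylus_grip (a point): point to grasp: on the stylus axis, in the square grip, 27 mm above the shoulder (63 mm above stylus_tip)
- stylus_tip (a point): on the stylus axis, 36 mm below the shoulder, 10 mm above the shank's lower end; this is the part of the shank (radius 5 mm) that should bear on the plate's edge, level with the plate's mid-plane
- rack: cream rack block 64 x 200 x 58 mm, fixed; origin under its centre. Three holes of 13.5 mm diameter, 52 mm deep, on its y axis at y = -60, 0 and +60 mm; stylus and tube stand in the two end holes (either way round), the middle one is empty.
- tube: stoppered sample tube standing in the rack's other end hole, its stopper 18 mm wide and 22 mm tall above the rack; origin at the stopper's underside. Not to be disturbed.
- bottle: amber bottle, 44 mm wide, 85 mm tall, a little beyond the gap between rack and stand; origin under its centre. Bystander.
- jar: white jar, 40 mm wide, 60 mm tall, nearer the robot; origin under its centre. Bystander.
- dish: shallow glass dish, 90 mm wide, 16 mm high; origin under its centre. Bystander.
- pipette: hand pipette lying on the bench, 260 mm long, 41 mm high; origin on the bench under its middle, x along it. Bystander.
- mark0 (a point): in the stand's frame at x 12.2, y -76.0, z 65 mm. Station 0 of 0 to 8, numbered from the big bulge's end: where stylus_tip is when the shank touches the design edge there (5 mm outside it). Stations lie 19 mm apart in y.
- mark1 (a point): in the stand's frame at x 24.5, y -57.0, z 65 mm. Station 1 of 0 to 8, numbered from the big bulge's end: where stylus_tip is when the shank touches the design edge there (5 mm outside it).
- mark2 (a point): in the stand's frame at x 29.9, y -38.0, z 65 mm. Station 2 of 0 to 8, numbered from the big bulge's end: where stylus_tip is when the shank touches the design edge there (5 mm outside it).
- mark3 (a point): in the stand's frame at x 21.9, y -19.0, z 65 mm. Station 3 of 0 to 8, numbered from the big bulge's end: where stylus_tip is when the shank touches the design edge there (5 mm outside it).
- mark4 (a point): in the stand's frame at x 10.8, y 0.0, z 65 mm. Station 4 of 0 to 8, numbered from the big bulge's end: where stylus_tip is when the shank touches the design edge there (5 mm outside it).
- mark5 (a point): in the stand's frame at x 12.6, y 19.0, z 65 mm. Station 5 of 0 to 8, numbered from the big bulge's end: where stylus_tip is when the shank touches the design edge there (5 mm outside it).
- mark6 (a point): in the stand's frame at x 20.7, y 38.0, z 65 mm. Station 6 of 0 to 8, numbered from the big bulge's end: where stylus_tip is when the shank touches the design edge there (5 mm outside it).
- mark7 (a point): in the stand's frame at x 16.5, y 57.0, z 65 mm. Station 7 of 0 to 8, numbered from the big bulge's end: where stylus_tip is when the shank touches the design edge there (5 mm outside it).
- mark8 (a point): in the stand's frame at x 7.3, y 76.0, z 65 mm. Station 8 of 0 to 8, numbered from the big bulge's end: where stylus_tip is when the shank touches the design edge there (5 mm outside it).
Things that resemble listed ones, but are neither listed nor needed, are in the scene too. There is more than one size of the stylus; the one meant has the size given above.

How it is judged (in metres and radians):
On the way, in this order (a step that is already met when the one before it is completed fails the run):
1. the upright stylus presses with its tip on the plate's edge at mark0 (beside the pin at the big bulge) (x of stylus_tip in the frame of mark0 between -0.014 and 0.014 m and y of stylus_tip in the frame of mark0 between -0.008 and 0.008 m and z of stylus_tip in the frame of mark0 between -0.007 and 0.007 m and angle between stylus's own z axis and vertical below 0.12 rad and contact force between stylus and stand above 0.3 N), for 0.12 s.
2. the upright stylus presses with its tip on the plate's edge at mark1 (x of stylus_tip in the frame of mark1 between -0.014 and 0.014 m and y of stylus_tip in the frame of mark1 between -0.008 and 0.008 m and z of stylus_tip in the frame of mark1 between -0.007 and 0.007 m and angle between stylus's own z axis and vertical below 0.12 rad and contact force between stylus and stand above 0.3 N), for 0.12 s.
3. the upright stylus presses with its tip on the plate's edge at mark2 (x of stylus_tip in the frame of mark2 between -0.014 and 0.014 m and y of stylus_tip in the frame of mark2 between -0.008 and 0.008 m and z of stylus_tip in the frame of mark2 between -0.007 and 0.007 m and angle between stylus's own z axis and vertical below 0.12 rad and contact force between stylus and stand above 0.3 N), for 0.12 s.
4. the upright stylus presses with its tip on the plate's edge at mark3 (x of stylus_tip in the frame of mark3 between -0.014 and 0.014 m and y of stylus_tip in the frame of mark3 between -0.008 and 0.008 m and z of stylus_tip in the frame of mark3 between -0.007 and 0.007 m and angle between stylus's own z axis and vertical below 0.12 rad and contact force between stylus and stand above 0.3 N), for 0.12 s.
5. the upright stylus presses with its tip on the plate's edge at mark4 (x of stylus_tip in the frame of mark4 between -0.014 and 0.014 m and y of stylus_tip in the frame of mark4 between -0.008 and 0.008 m and z of stylus_tip in the frame of mark4 between -0.007 and 0.007 m and angle between stylus's own z axis and vertical below 0.12 rad and contact force between stylus and stand above 0.3 N), for 0.12 s.
6. the upright stylus presses with its tip on the plate's edge at mark5 (x of stylus_tip in the frame of mark5 between -0.014 and 0.014 m and y of stylus_tip in the frame of mark5 between -0.008 and 0.008 m and z of stylus_tip in the frame of mark5 between -0.007 and 0.007 m and angle between stylus's own z axis and vertical below 0.12 rad and contact force between stylus and stand above 0.3 N), for 0.12 s.
7. the upright stylus presses with its tip on the plate's edge at mark6 (x of stylus_tip in the frame of mark6 between -0.014 and 0.014 m and y of stylus_tip in the frame of mark6 between -0.008 and 0.008 m and z of stylus_tip in the frame of mark6 between -0.007 and 0.007 m and angle between stylus's own z axis and vertical below 0.12 rad and contact force between stylus and stand above 0.3 N), for 0.12 s.
8. the upright stylus presses with its tip on the plate's edge at mark7 (x of stylus_tip in the frame of mark7 between -0.014 and 0.014 m and y of stylus_tip in the frame of mark7 between -0.008 and 0.008 m and z of stylus_tip in the frame of mark7 between -0.007 and 0.007 m and angle between stylus's own z axis and vertical below 0.12 rad and contact force between stylus and stand above 0.3 N), for 0.12 s.
9. the upright stylus presses with its tip on the plate's edge at mark8 (beside the pin at the small bulge) (x of stylus_tip in the frame of mark8 between -0.014 and 0.014 m and y of stylus_tip in the frame of mark8 between -0.008 and 0.008 m and z of stylus_tip in the frame of mark8 between -0.007 and 0.007 m and angle between stylus's own z axis and vertical below 0.12 rad and contact force between stylus and stand above 0.3 N), for 0.12 s.
At the end, for the whole second after the job is handed in: the stylus stands at rest and upright (within 0.12 rad) in the hole it came from, its tip within 7 mm and its grip within 10 mm of where they were at the start, and the tube, bottle, jar, dish and pipette are within 15 mm of where they were (distance of stylus_tip from where it was at the start of the episode below 0.007 m and distance of stylus_grip from where it was at the start of the episode below 0.01 m and angle between stylus's own z axis and vertical below 0.12 rad and linear speed of stylus below 0.02 m/s and distance of each of tube, bottle, jar, dish, pipette from where it was at the start of the episode below 0.015 m); the robot touches nothing.
It fails at once if the stylus is pressed on the plate or stand with more than 15 N (contact force between stylus and stand above 15 N).
It fails at once if the arm or fingers touch the stand or plate (contact force between any of the fingers, the arm and stand above 1 N).
It fails at once if a bystander (tube, bottle, jar, dish, pipette) is shifted by more than 15 mm (distance of any of tube, bottle, jar, dish, pipette from where it was at the start of the episode above 0.015 m).
It also fails if it takes over 72 s, if anything falls off the work surface, if the arm or the gripper's body presses on something with over 40 N, if the wrist force passes 120 N, or if a joint passes its speed limit or range.

## Working session

There is one attempt and no reset: what is moved stays moved. The work goes in short steps, Python scripts to look and compute and a tool call to move; the robot and the scene stay as the last step left them, time stands still between calls to the robot, and variables do not carry over. Pictures are saved under pics/ and viewed, about 8 in all and at most 12, crops included, and the job is handed in when it is done.

Besides the shell and the picture viewer there is one more tool, called after "Request:" by a JSON object that holds its "fn" and its "kwargs", one argument or row to a line. step_arm: Moves the arm, as the interface text tells. Its arguments: {"type":"object","properties":{"targets":{"type":"array","items":{"type":"array","items":{"type":"array","items":{"type":"number"}}}},"jaw":{"type":"number"}},"required":["targets"]}

```bash
mkdir -p pics; ls
cat > h.py <<'E'
import numpy as np,cv2
from plant import bot
def cam(n):
    c=bot.capture(n); f=200/np.tan(np.radians(c['fov_y'])/2)
    c['K']=np.array([[f,0,c['cx']],[0,f,c['cy']],[0,0,1.]]);c['R']=cv2.Rodrigues(np.array(c['rvec'],float))[0]
    c['t']=np.array(c['tvec'],float).ravel();c['d']=np.array(c['dist_coeffs'],float);return c
def cloud(c):
    v,u=np.mgrid[0:400,0:640]
    p=cv2.undistortPoints(np.stack([u,v],-1).reshape(-1,1,2).astype(float),c['K'],c['d']).reshape(400,640,2)
    z=c['depth'][...,None]; P=np.concatenate([p*z,z],-1)
    return (P-c['t'])@c['R']   # world
def proj(c,X): return cv2.projectPoints(np.array(X,float).reshape(-1,3),c['R'],c['t'],c['K'],c['d'])[0].reshape(-1,2)
def save(n,im,s=1): cv2.imwrite('pics/'+n,cv2.resize(im[...,::-1],None,fx=s,fy=s,interpolation=cv2.INTER_CUBIC))
E
python3 - <<'E'
from h import *
for n in('top','side'):
    c=cam(n); save(n+'0.png',c['color'],1.25); np.savez(n+'0.npz',P=cloud(c),col=c['color'])
    print(n,c['fov_y'],-c['R'].T@c['t'],c['d'])
o=bot.get_obs();print(o)
E
```

```text
pics
top 48.121485258625476 [ 306.22249717  -43.60533166 1306.16730991] [-0.0865344  0.         0.         0.         0.       ]
side 54.18740361699334 [ 230.223865   -800.3126645   821.53556084] [0.02681645 0.         0.         0.         0.        ]
{'time': 0.1, 'joint_positions': array([-1.30400081e+00,  3.42646308e-01,  1.52489578e+00,  1.66360910e-05,
        1.27542077e+00, -1.46006008e-01]), 'dq': array([ 2.44744957e-04, -4.22014544e-03, -2.97281525e-03, -1.99594602e-03,
        7.04685143e-06,  5.21912162e-04]), 'tau': array([ 1.26097635e-03, -4.32002664e+01, -2.44694871e+01,  7.18628406e-02,
        5.25775237e-02, -5.05516550e-05]), 'tool_pos': array([ 210.54497217, -480.54226022,  226.12694229]), 'tcp_rot': array([-1.72841256,  1.56942604,  1.82597677]), 'contact_force': array([0.25712536, 0.07489733, 0.08766822]), 'moment': array([ 0.01298434,  0.01419499, -0.0010093 ]), 'grip_width': 92.10894850629549}
```

View pics/top0.png

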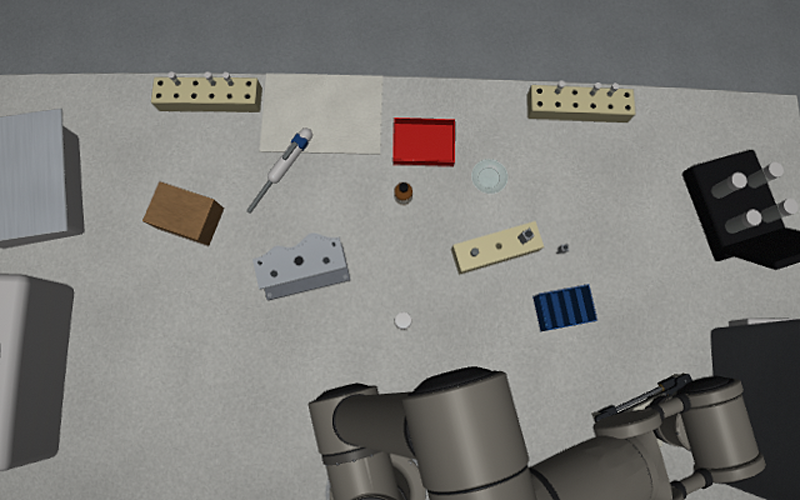

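View pics/side0.png

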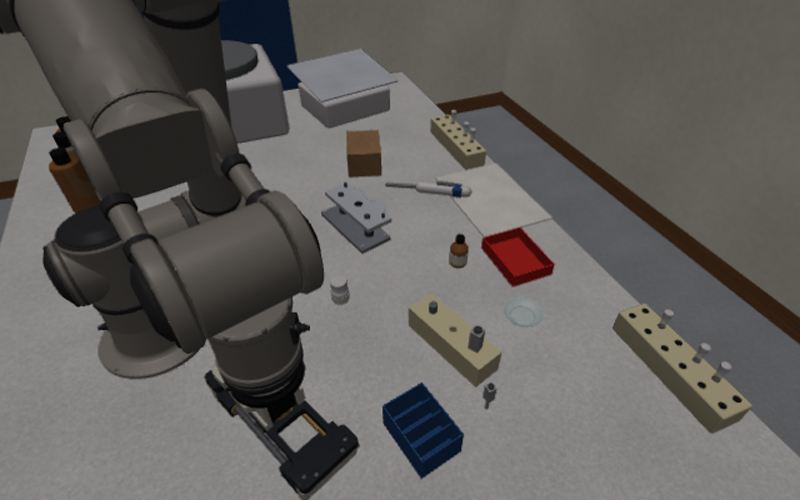

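The top view shows the robot at the bottom, with the stand at (300,265), the rack at (498,247), the bottle at (403,192), the jar at (403,321), the dish at (489,177) and the pipette at (280,170). Things that could be taken for the stylus are the tall square tool in the rack's right hole (526,236), the small stylus lying on the bench (562,248) and the tube stopper (474,252). I choose the one in the rack, and next I'll check it in close crops and measure.

```bash
cat > m.py <<'E'
from h import *
a=np.load('top0.npz');P=a['P'];col=a['col'];s=np.load('side0.npz');S=s['P'];sc=s['col']
def reg(P,x0,x1,y0,y1,z0,z1): 
    return (P[...,0]>x0)&(P[...,0]<x1)&(P[...,1]>y0)&(P[...,1]<y1)&(P[...,2]>z0)&(P[...,2]<z1)
print('approx rack,stand,sty,tube',[P[v,u].round() for u,v in((398,202),(240,206),(421,188),(379,201))])
for nm,Q in(('top',P),('side',S)):
  for lab,(u,v),lo,hi in(('rack',(398,202),53,63),('plate',(240,206),66,77)):
    X=P[v,u]; m=reg(Q,X[0]-130,X[0]+130,X[1]-130,X[1]+130,lo,hi)
    n,L,st,ce=cv2.connectedComponentsWithStats(m.astype(np.uint8)); k=1+st[1:,4].argmax()
    q=Q[L==k]; r=cv2.minAreaRect(q[:,:2].astype(np.float32)); print(nm,lab,len(q),'z',np.median(q[:,2]).round(1),r)
  X=P[188,421]; m=reg(Q,X[0]-45,X[0]+45,X[1]-45,X[1]+45,103,112); q=Q[m]
  print(nm,'sty',len(q),q.mean(0).round(1),cv2.minAreaRect(q[:,:2].astype(np.float32)) if len(q)>3 else '', 'zmax',Q[reg(Q,X[0]-45,X[0]+45,X[1]-45,X[1]+45,60,130)][:,2].max())
  X=P[201,379]; m=reg(Q,X[0]-35,X[0]+35,X[1]-35,X[1]+35,73,90); q=Q[m]
  print(nm,'tube',len(q),q.mean(0).round(1) if len(q) else'')
A=cv2.resize(col[165:265,190:300][...,::-1],None,fx=3.6,fy=3.6,interpolation=2)
B=cv2.resize(col[165:265,340:450+0][...,::-1],None,fx=3.6,fy=3.6,interpolation=2)
C=cv2.resize(sc[225:325,310:420][...,::-1],None,fx=2.2,fy=2.2,interpolation=2)
im=np.zeros((600,800,3),np.uint8);im[:360,:396]=A;im[:360,400:796]=B;im[365:365+220,:242]=C
C=cv2.resize(sc[135:205,245:325][...,::-1],None,fx=3,fy=3,interpolation=2);im[365:575,400:640]=C
cv2.imwrite('pics/crop.png',im)
E
python3 m.py
```

```text
approx rack,stand,sty,tube [array([ 543., -261.,   59.]), array([517., 184.,  74.]), array([ 573., -315.,  115.]), array([ 540., -204.,   80.])]
top rack 1268 z 57.9 ((558.5314331054688, -263.4764709472656), (63.568336486816406, 202.24949645996094), 17.540393829345703)
top plate 1870 z 70.7 ((517.87255859375, 190.3040008544922), (93.29166412353516, 199.81736755371094), 16.552574157714844)
top sty 38 [ 574.5 -319.1  108.1] ((575.4195556640625, -320.1579284667969), (21.506147384643555, 22.1820068359375), 34.46092224121094) zmax 117.8614406672686
top tube 26 [ 540.2 -205.6   79.4]
side rack 1474 z 56.9 ((557.0260620117188, -265.0982666015625), (66.30640411376953, 201.5116729736328), 17.674638748168945)
side plate 938 z 68.9 ((516.9202270507812, 186.59170532226562), (95.21237182617188, 203.96095275878906), 15.445340156555176)
side sty 55 [ 572.7 -325.6  107.5] ((574.4146728515625, -323.3789978027344), (21.47724151611328, 21.771080017089844), 35.22686004638672) zmax 114.75982922470195
side tube 39 [ 538.2 -209.6   77.9]
```

View pics/crop.png

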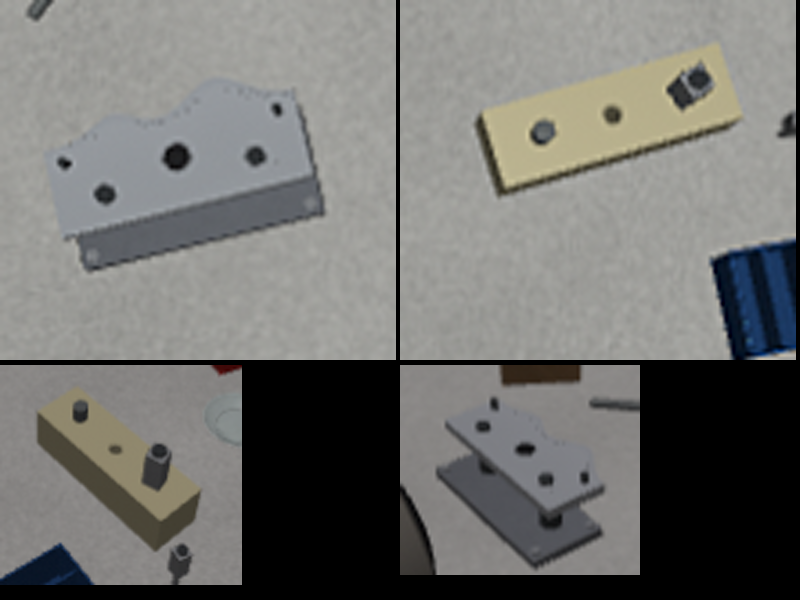

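```bash
cat >> h.py <<'E'
from scipy.spatial.transform import Rotation as Ro
def rot(o): return Ro.from_euler('xyz',o['tcp_rot']).as_matrix()
def st():
    o=bot.get_obs();R=rot(o);print('t%.2f'%o['time'],'p',o['tool_pos'].round(2),'jawyaw',np.degrees(np.arctan2(R[1,1],R[0,1])).round(2),'xax',R[:,0].round(4),'F',o['contact_force'].round(2),'M',o['moment'].round(3),'w',o['grip_width'].round(1),'q',o['joint_positions'].round(2));return o,R
def to(p,yaw=None):
    o,R=st();d=R.T@(np.array(p)-o['tool_pos'])/1000
    a=0
    if yaw is not None:
        j=np.array([np.cos(np.radians(yaw)),np.sin(np.radians(yaw)),0]);v=R.T@j;a=np.degrees(np.arctan2(v[2],v[1]));a=(a+90)%180-90
    print('shift',d.round(4),'turn',round(a,2))
E
cat > fit.py <<'E'
from m import *
from scipy.optimize import minimize
f=lambda y:25*np.exp(-((y+40)/22)**2/2)+16*np.exp(-((y-42)/17)**2/2)
for nm,Q in(('top',P),('side',S)):
    q=Q[reg(Q,400,640,60,310,67,75)][:,:2]
    b=Q[reg(Q,400,640,60,310,9,19)][:,:2]
    if len(b)>20: print(nm,'base',len(b),cv2.minAreaRect(b.astype(np.float32)))
    # area overlap: occupancy on 1.0 mm grid by linear raster: closed hull mask
    M=np.zeros((300,300),np.uint8); ij=np.round(q-[400,40]).astype(int); M[ij[:,0],ij[:,1]]=1
    M=cv2.morphologyEx(M,cv2.MORPH_CLOSE,np.ones((7,7),np.uint8)); g=np.argwhere(np.ones_like(M))+[400.,40.]
    Mb=cv2.GaussianBlur(M.astype(float),(0,0),1).ravel()
    def cost(p):
        c,s_=np.cos(p[2]),np.sin(p[2]);d=g-p[:2];x=d[:,0]*c+d[:,1]*s_;y=-d[:,0]*s_+d[:,1]*c
        sg=lambda v:1/(1+np.exp(-np.clip(v,-30,30)))
        T=sg(f(y)-x)*sg(x+p[3])*sg(100-np.abs(y)); return ((T-Mb)**2).sum()
    r=min((minimize(cost,[538,194,y,68],method='Nelder-Mead',options=dict(maxiter=600)) for y in(.25,.3)),key=lambda r:r.fun)
    print(nm,'plate frame',r.x.round(3),np.degrees(r.x[2]).round(2),'cost',round(r.fun))
to([574.5,-321,180],35)
E
python3 fit.py | tail -6
```

```text
side sty 55 [ 572.7 -325.6  107.5] ((574.4146728515625, -323.3789978027344), (21.47724151611328, 21.771080017089844), 35.22686004638672) zmax 114.75982922470195
side tube 39 [ 538.2 -209.6   77.9]
top base 675 ((471.68701171875, 169.8107452392578), (79.04785919189453, 212.18675231933594), 31.31159019470215)
top plate frame [5.38128e+02 1.95575e+02 2.72000e-01 6.59640e+01] 15.59 cost 631
side base 690 ((491.9763488769531, 179.68666076660156), (90.37114715576172, 203.16375732421875), 16.873186111450195)
side plate frame [5.36374e+02 1.91443e+02 2.72000e-01 6.46300e+01] 15.59 cost 3011Traceback (most recent call last):
  File "fit.py", line 18, in <module>
    to([574.5,-321,180],35)
    ~~^^^^^^^^^^^^^^^^^^^^^
  File "h.py", line 19, in to
    o,R=st();d=R.T@(np.array(p)-o['tool_pos'])/1000
        ~~^^
  File "h.py", line 17, in st
    o=bot.get_obs();R=rot(o);print('t%.2f'%o['time'],'p',o['tool_pos'].round(2),'jawyaw',np.degrees(np.arctan2(R[1,1],R[0,1])).round(2),'xax',R[:,0].round(4),'F',o['contact_force'].round(2),'M',o['moment'].round(3),'w',o['grip_width'].round(1),'q',o['joint_positions'].round(2));return o,R
                                                                                                                                                                                                                           ^^^^^^^^^^^^^^^^^^^^^
AttributeError: 'float' object has no attribute 'round'
```

```bash
sed -i "s/o\['grip_width'\].round(1)/round(o['grip_width'],1)/" h.py
python3 -c "
from h import *
to([574.5,-321,170],35)"
```

```text
t0.10 p [ 210.54 -480.54  226.13] jawyaw -66.35 xax [-3.0e-04  1.3e-03 -1.0e+00] F [0.26 0.07 0.09] M [ 0.013  0.014 -0.001] w 92.1 q [-1.3   0.34  1.52  0.    1.28 -0.15]
shift [ 5.620e-02 -1.000e-04 -3.974e-01] turn 78.65
```

Request:
{"fn": "step_arm", "kwargs": {
  "targets": [
    [[0,0,-0.035,-7],[0,0,-0.07,-14],[0,0,-0.105,-21],[0,0,-0.14,-28],[0,0,-0.175,-35]]
  ],
  "jaw": 0
}}

```text
time: 0.52
tool_pos: [372.0, -409.3, 225.8]
tcp_rot: [-2.21, 1.569, 1.961]
contact_force: [0.3, -0.7, -0.0]
grip_width: 92.0
```

```bash
python3 -c "
from h import *
to([574.5,-321,170],35)"
```

```text
t0.52 p [ 372.03 -409.32  225.81] jawyaw -31.02 xax [-8.e-04  2.e-03 -1.e+00] F [ 0.29 -0.74 -0.01] M [-0.052 -0.07   0.036] w 92.0 q [-0.97  0.4   1.45  0.    1.3  -0.43]
shift [ 0.0558  0.1281 -0.18  ] turn -66.02
```

Request:
{"fn": "step_arm", "kwargs": {
  "targets": [
    [[0,0.022,-0.031,-7],[0,0.044,-0.062,-14],[0,0.066,-0.093,-21],[0,0.088,-0.124,-28],[0,0.11,-0.155,-35]]
  ]
}}

```text
time: 0.93
tool_pos: [547.6, -331.9, 225.3]
tcp_rot: [-2.653, 1.568, 2.135]
contact_force: [0.2, -0.8, 1.3]
grip_width: 91.8
```

```bash
python3 -c "
from h import *
to([574.5,-321,170],35)"
```

```text
t0.93 p [ 547.6  -331.94  225.31] jawyaw 4.33 xax [-0.0016  0.0025 -1.    ] F [ 0.21 -0.8   1.25] M [-0.043 -0.129 -0.032] w 91.8 q [-0.67  0.56  1.17  0.    1.41 -0.74]
shift [ 0.0553  0.0277 -0.0087] turn -30.67
```

Go above the stylus, then look from both cameras.

Request:
{"fn": "step_arm", "kwargs": {
  "targets": [
    [[0.01,0.007,-0.002,-7],[0.025,0.014,-0.004,-14],[0.04,0.021,-0.006,-21],[0.055,0.028,-0.009,-28],[0.055,0.028,-0.009,-30.7]]
  ]
}}

```text
time: 1.35
tool_pos: [574.3, -318.7, 165.9]
tcp_rot: [-2.976, 1.561, 2.355]
contact_force: [-1.1, 0.9, 0.1]
grip_width: 91.7
```

Run:
```python
from h import *
to([574.5,-321,66],35)
c=cam('side');d=cam('top')
A=cv2.resize(c['color'][190:340,300:440],None,fx=4,fy=4,interpolation=2)
save('s1.png',A)
for C in (c,d):
    Q=cloud(C); m=(abs(Q[...,0]-574)<30)&(abs(Q[...,1]+321)<30)&(Q[...,2]>80)&(Q[...,2]<112)
    n,L,stt,_=cv2.connectedComponentsWithStats(m.astype(np.uint8))
    if m.sum()>5:q=Q[m];print(len(q),q.mean(0).round(1),q.min(0).round(1),q.max(0).round(1))
print(proj(c,[[574.5,-321,110],[574.5,-321,170]]))
```

```text
t1.35 p [ 574.32 -318.67  165.86] jawyaw 35.46 xax [-0.0069  0.0069 -1.    ] F [-1.07  0.89  0.11] M [ 0.031 -0.153 -0.04 ] w 91.7 q [-0.62  0.64  1.2   0.    1.31 -1.24]
shift [ 0.0998 -0.001   0.003 ] turn 0.46
119 [ 571.5 -328.    98.1] [ 561.  -336.9   80.2] [ 589.2 -310.   111.2]
[[381.18452627 263.75789314]
 [383.94071798 246.49994047]]
```

View pics/s1.png

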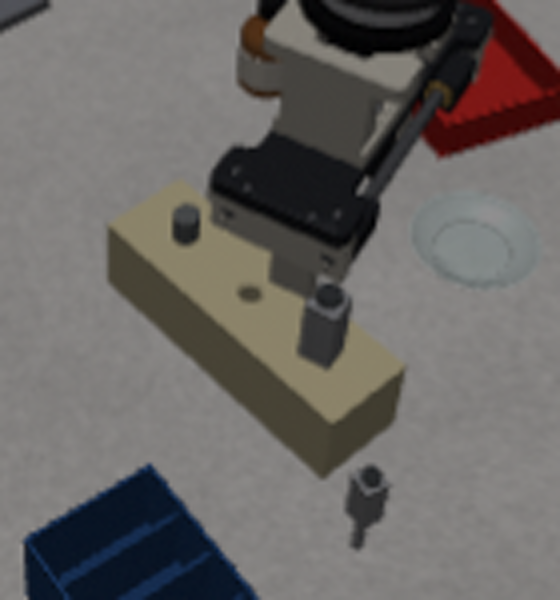

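The side crop shows the stylus at crop (325,320) with its button at (329,290), where my estimate projects. The path down is free and the tube at (186,222) is clear.

Request:
{"fn": "step_arm", "kwargs": {
  "targets": [
    [[0.025,-0.001,0.003,0],[0.05,-0.001,0.003,0],[0.075,-0.001,0.003,0],[0.098,-0.001,0.003,0],[0.098,-0.001,0.003,0]]
  ]
}}

```text
time: 1.87
tool_pos: [572.4, -321.3, 66.0]
tcp_rot: [-2.878, 1.557, 2.444]
contact_force: [-0.6, 1.2, -0.7]
grip_width: 92.2
```

```bash
python3 -c "
from h import *
to([574.5,-321,66],35)"
```

```text
t1.87 p [ 572.44 -321.27   66.  ] jawyaw 34.95 xax [-0.0108  0.0091 -0.9999] F [-0.62  1.18 -0.69] M [ 0.104 -0.087 -0.01 ] w 92.2 q [-0.63  0.74  1.31  0.    1.11 -1.24]
shift [-0.      0.0018  0.001 ] turn -0.06
```

Request:
{"fn": "step_arm", "kwargs": {
  "targets": [
    [[0,0.002,0.001,0],[0,0.002,0.001,0],[0,0.002,0.001,0],[0,0.002,0.001,0],[0,0.002,0.001,0]]
  ],
  "jaw": 1
}}

```text
time: 2.28
tool_pos: [575.3, -321.4, 67.5]
tcp_rot: [-2.893, 1.559, 2.429]
contact_force: [0.5, 0.9, 0.5]
grip_width: 63.0
```

```bash
python3 -c "
from h import *
to([574.5,-321,66],35)"
```

```text
t2.28 p [ 575.25 -321.35   67.47] jawyaw 34.93 xax [-0.0089  0.0077 -0.9999] F [0.49 0.89 0.49] M [ 0.028 -0.135  0.034] w 63.0 q [-0.63  0.74  1.3   0.    1.12 -1.24]
shift [ 0.0015 -0.0004 -0.0007] turn -0.07
```

Request:
{"fn": "step_arm", "kwargs": {
  "targets": [
    [[0.001,0,0,0],[0.001,0,0,0],[0.001,0,0,0],[0.001,0,0,0],[0.001,0,0,0]]
  ]
}}

```text
time: 2.7
tool_pos: [575.2, -321.3, 66.5]
tcp_rot: [-2.894, 1.559, 2.428]
contact_force: [-0.5, -0.1, -0.3]
grip_width: 29.9
```

Request:
{"fn": "step_arm", "kwargs": {
  "targets": [
    [[0,0,0,0],[0,0,0,0],[0,0,0,0],[0,0,0,0],[0,0,0,0]]
  ]
}}

```text
time: 3.12
tool_pos: [575.2, -321.3, 66.5]
tcp_rot: [-2.895, 1.559, 2.427]
contact_force: [0.9, 0.3, -0.5]
grip_width: 21.9
```

```bash
python3 -c "
from h import *
to([574.5,-321,66],35)"
```

```text
t3.12 p [ 575.24 -321.28   66.45] jawyaw 34.94 xax [-0.0089  0.0077 -0.9999] F [ 0.87  0.26 -0.49] M [ 0.079 -0.128  0.03 ] w 21.9 q [-0.63  0.74  1.3   0.    1.11 -1.24]
shift [ 0.0005 -0.0004 -0.0006] turn -0.07
```

Request:
{"fn": "step_arm", "kwargs": {
  "targets": [
    [[-0.01,0,0,0],[-0.03,0,0,0],[-0.055,0,0,0],[-0.08,0,0,0],[-0.105,0,0,0]]
  ]
}}

```text
time: 3.53
tool_pos: [576.0, -322.1, 173.1]
tcp_rot: [-2.887, 1.559, 2.435]
contact_force: [0.0, 0.4, -1.1]
grip_width: 21.7
```

Run:
```python
from h import *
a=np.radians(16);Rz=np.array([[np.cos(a),-np.sin(a)],[np.sin(a),np.cos(a)]])
print('mark0',Rz@[12.2,-76]+[537.5,193.5])
p=Rz@[37,-76]+[537.5,193.5]
to([p[0],p[1],170],16)
c=cam('side');save('s2.png',c['color'][160:330,300:450],3.5)
```

```text
mark0 [570.17583173 123.80688685]
t3.53 p [ 576.   -322.05  173.09] jawyaw 34.93 xax [-0.0091  0.0078 -0.9999] F [ 0.04  0.36 -1.15] M [-0.007 -0.21  -0.057] w 21.7 q [-0.63  0.64  1.18  0.    1.34 -1.24]
shift [ 0.0064  0.274  -0.3608] turn 18.93
```

View pics/s2.png

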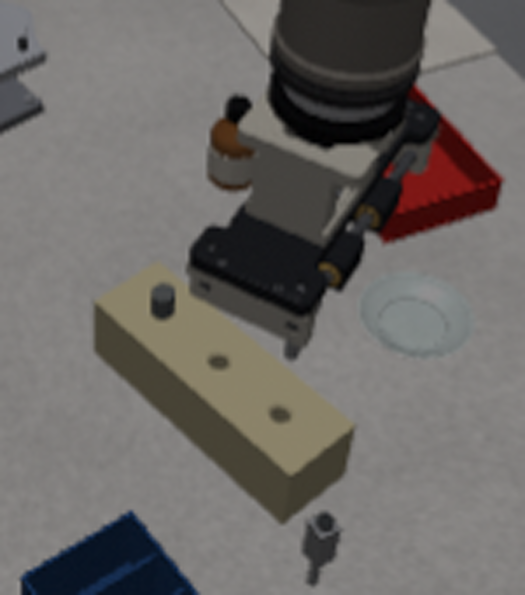

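The stylus is out and held (its shank end shows at crop (290,348)) and its hole (280,413) is empty. Now travel high to a point outside mark0.

Request:
{"fn": "step_arm", "kwargs": {
  "targets": [
    [[0,0.0225,-0.03,4],[0,0.045,-0.06,8],[0,0.0675,-0.09,12],[0,0.09,-0.12,16],[0,0.113,-0.15,18.9]]
  ]
}}

```text
time: 4.0
tool_pos: [584.4, -134.3, 180.1]
tcp_rot: [-2.894, 1.568, 2.094]
contact_force: [1.5, 0.2, -1.5]
grip_width: 21.8
```

```bash
python3 -c "
from h import *
to([594,130.7,165],16)"
```

```text
t4.00 p [ 584.39 -134.27  180.1 ] jawyaw 15.8 xax [-0.0012  0.0021 -1.    ] F [ 1.47  0.16 -1.45] M [ 0.015 -0.129  0.006] w 21.8 q [-0.35  0.52  1.38  0.    1.25 -0.63]
shift [ 0.0156  0.0814 -0.2523] turn -0.2
```

Request:
{"fn": "step_arm", "kwargs": {
  "targets": [
    [[0,0.012,-0.038,0],[0,0.024,-0.075,0],[0,0.036,-0.112,0],[0,0.048,-0.15,0],[0,0.059,-0.187,0]]
  ]
}}

```text
time: 4.42
tool_pos: [590.0, 63.7, 180.9]
tcp_rot: [-3.122, 1.569, 1.866]
contact_force: [0.7, -0.3, -0.7]
grip_width: 21.6
```

```bash
python3 -c "
from h import *
to([594,130.7,109.5],16)"
```

```text
t4.42 p [590.04  63.67 180.94] jawyaw 15.8 xax [-6.0e-04  2.1e-03 -1.0e+00] F [ 0.68 -0.28 -0.65] M [-0.038 -0.152 -0.017] w 21.6 q [-0.02  0.5   1.4   0.    1.24 -0.3 ]
shift [ 0.0716  0.0221 -0.0633] turn -0.2
```

Request:
{"fn": "step_arm", "kwargs": {
  "targets": [
    [[0,0.008,-0.03,0],[0,0.018,-0.058,0],[0.025,0.022,-0.063,0],[0.05,0.022,-0.063,0],[0.0715,0.022,-0.063,0]]
  ]
}}

```text
time: 4.83
tool_pos: [593.7, 131.6, 108.8]
tcp_rot: [3.018, 1.569, 1.726]
contact_force: [-0.1, 0.7, -1.8]
grip_width: 22.0
```

Request:
{"fn": "step_arm", "kwargs": {
  "targets": [
    [[0,0,0,0],[0,0,0,0],[0,0,0,0],[0,0,0,0],[0,0,0,0]]
  ]
}}

```text
time: 5.25
tool_pos: [594.7, 131.5, 110.5]
tcp_rot: [1.978, 1.567, 0.685]
contact_force: [-0.5, -0.4, -1.9]
grip_width: 21.8
```

Run:
```python
from h import *
to([594-19,130.7-5.5,109.5],16)
c=cam('side');save('s3.png',c['color'][110:230,235:385],5)
d=cam('top');A=d['color'][160:260,180:300]
save('t3.png',A,5)
```

```text
t5.25 p [594.66 131.48 110.53] jawyaw 15.89 xax [ 0.0027  0.0022 -1.    ] F [-0.5  -0.36 -1.87] M [-0.055 -0.08  -0.005] w 21.8 q [ 0.09  0.6   1.44  0.    1.1  -0.19]
shift [ 0.001  -0.0206  0.0007] turn -0.11
```

View pics/s3.png

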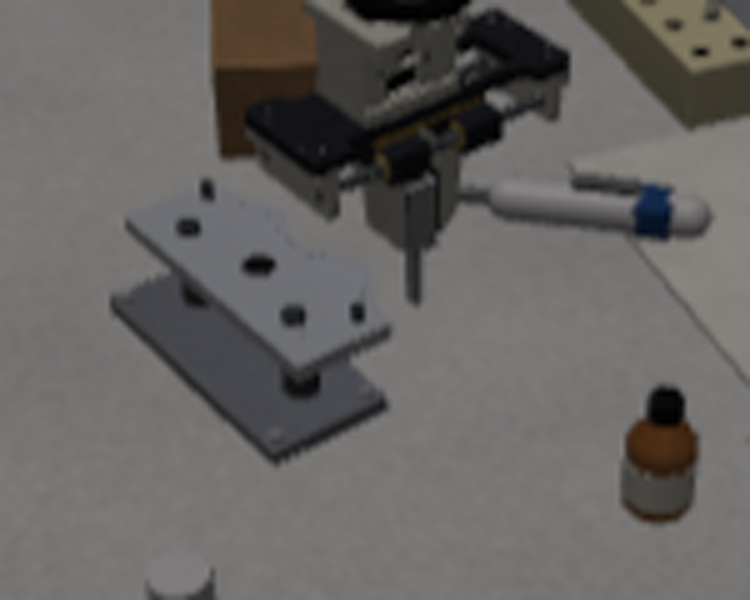

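The side crop shows the shank tip at (413,300), about 20 mm outside the edge beside the pin at (357,312), level with the plate, with nothing else near. Next, an approach in stand axes (tool y = +stand x, tool z = -stand y).

```bash
cat > s.py <<'E'
import sys
from h import *
a=np.radians(16);Rz=np.array([[np.cos(a),-np.sin(a)],[np.sin(a),np.cos(a)]]);O=np.array([537.5,193.5])
f=lambda y:25*np.exp(-((y+40)/22)**2/2)+16*np.exp(-((y-42)/17)**2/2)
df=lambda y:(f(y+.01)-f(y-.01))/.02
yy=np.linspace(-100,100,4001);n=np.stack([np.ones_like(yy),-df(yy)],1);n/=np.linalg.norm(n,axis=1)[:,None]
off=np.stack([f(yy),yy],1)+5*n
def tip():
    o=bot.get_obs();R=rot(o);p=o['tool_pos']+np.array([0,0,-44.4])
    return o,R,Rz.T@(p[:2]-O),p[2]
o,R,t,z=tip()
F=Rz.T@o['contact_force'][:2]
i=np.argmin(abs(off[:,1]-t[1]));nn=n[i]
jy=np.degrees(np.arctan2(R[1,1],R[0,1]))
print('t%.2f tipX %.2f Y %.2f z %.2f | design X %.2f dev %.2f n %s | Fx %.1f Fy %.1f Fn %.1f Fz %.1f | jaw %.1f tilt %s'%(o['time'],t[0],t[1],z,off[i,0],t[0]-off[i,0],nn.round(2),F[0],F[1],F@nn,o['contact_force'][2],jy,R[:2,0].round(3)))
E
python3 s.py
```

```text
t5.35 tipX 37.47 Y -75.25 z 65.57 | design X 12.59 dev 24.87 n [ 0.87 -0.49] | Fx 1.2 Fy -0.0 Fn 1.0 Fz -1.4 | jaw 15.9 tilt [0.002 0.002]
```

Request:
{"fn": "step_arm", "kwargs": {
  "targets": [
    [[0.0005,-0.004,0,0],[0.001,-0.007,0,0],[0.001,-0.01,0,0],[0.001,-0.012,0,0],[0.001,-0.014,0,0]]
  ]
}}

```text
time: 5.77
tool_pos: [580.5, 127.5, 109.0]
tcp_rot: [2.202, 1.568, 0.908]
contact_force: [-0.4, 0.7, -1.3]
grip_width: 21.8
```

```bash
python3 s.py
```

```text
t5.77 tipX 23.12 Y -75.25 z 64.60 | design X 12.59 dev 10.52 n [ 0.87 -0.49] | Fx -0.2 Fy 0.8 Fn -0.6 Fz -1.3 | jaw 15.9 tilt [0.002 0.002]
```

Request:
{"fn": "step_arm", "kwargs": {
  "targets": [
    [[0,-0.0008,0,0],[0,-0.0016,0,0],[0,-0.0024,0,0],[0,-0.0032,0,0],[0,-0.0032,0,0]]
  ]
}}

```text
time: 6.18
tool_pos: [577.3, 126.6, 108.9]
tcp_rot: [2.248, 1.568, 0.955]
contact_force: [-0.4, 0.3, -2.0]
grip_width: 22.0
```

Request:
{"fn": "step_arm", "kwargs": {
  "targets": [
    [[0,-0.0005,0,0],[0,-0.001,0,0],[0,-0.0015,0,0],[0,-0.002,0,0],[0,-0.002,0,0]]
  ]
}}

```text
time: 6.6
tool_pos: [575.3, 126.1, 108.9]
tcp_rot: [2.275, 1.568, 0.982]
contact_force: [-0.7, -0.4, -0.8]
grip_width: 21.5
```

```bash
python3 s.py
```

```text
t6.60 tipX 17.73 Y -75.21 z 64.53 | design X 12.62 dev 5.11 n [ 0.87 -0.49] | Fx -0.8 Fy -0.2 Fn -0.5 Fz -0.8 | jaw 15.9 tilt [0.001 0.002]
```

Request:
{"fn": "step_arm", "kwargs": {
  "targets": [
    [[0,-0.0004,0,0],[0,-0.0008,0,0],[0,-0.0012,0,0],[0,-0.0016,0,0],[0,-0.002,0,0]]
  ]
}}

```text
time: 7.02
tool_pos: [573.3, 125.5, 108.9]
tcp_rot: [2.315, 1.568, 1.022]
contact_force: [0.3, -0.7, -0.4]
grip_width: 22.1
```

```bash
python3 s.py
```

```text
t7.02 tipX 15.66 Y -75.18 z 64.50 | design X 12.62 dev 3.04 n [ 0.87 -0.49] | Fx 0.1 Fy -0.8 Fn 0.5 Fz -0.4 | jaw 15.9 tilt [0.001 0.002]
```

Request:
{"fn": "step_arm", "kwargs": {
  "targets": [
    [[0,-0.0004,0,0],[0,-0.0008,0,0],[0,-0.0012,0,0],[0,-0.0016,0,0],[0,-0.002,0,0]]
  ]
}}

```text
time: 7.43
tool_pos: [571.4, 125.0, 108.9]
tcp_rot: [2.254, 1.568, 0.961]
contact_force: [0.5, 0.5, -2.5]
grip_width: 21.6
```

```bash
python3 s.py
```

```text
t7.43 tipX 13.66 Y -75.21 z 64.55 | design X 12.62 dev 1.04 n [ 0.87 -0.49] | Fx 0.6 Fy 0.3 Fn 0.4 Fz -2.5 | jaw 15.9 tilt [0.001 0.002]
```

Request:
{"fn": "step_arm", "kwargs": {
  "targets": [
    [[0,-0.0004,0,0],[0,-0.0008,0,0],[0,-0.0012,0,0],[0,-0.0016,0,0],[0,-0.002,0,0]]
  ]
}}

```text
time: 7.85
tool_pos: [570.7, 124.6, 109.3]
tcp_rot: [1.811, 1.566, 0.518]
contact_force: [5.1, 1.7, -2.8]
grip_width: 22.0
```

```bash
python3 s.py
```

```text
t7.85 tipX 12.88 Y -75.38 z 64.85 | design X 12.52 dev 0.36 n [ 0.87 -0.48] | Fx 5.4 Fy 0.2 Fn 4.6 Fz -2.8 | jaw 15.9 tilt [0.005 0.003]
```

Contact found: about 5 N for about 1.2 mm of commanded press, so roughly 4 N/mm. Now a script works out rows along the design curve with a constant press.

```bash
cat > n.py <<'E'
from s import *
# usage: n.py dY pen[mm] dyaw(rad)
dY=float(sys.argv[1]);pen=float(sys.argv[2]);dy=float(sys.argv[3]) if len(sys.argv)>3 else 0
c,s_=np.cos(dy),np.sin(dy);Q=np.array([[c,-s_],[s_,c]])
offr=off@Q.T;nr=n@Q.T
j=np.argmin(abs(offr[:,1]-t[1]))
L=np.r_[0,np.cumsum(np.linalg.norm(np.diff(offr,axis=0),axis=1))]
k_end=np.argmin(abs(offr[:,1]-t[1]-dY));rows=[]
for q in range(1,6):
    k=np.argmin(abs(L-(L[j]+(L[k_end]-L[j])*q/5)))
    d=offr[k]-offr[j]-pen*nr[k]
    w=np.r_[Rz@d,(65-z)*min(1,q/3)]
    v=R.T@w/1000
    rows.append([round(float(x),4) for x in v]+[0])
print('dev_r %.2f'%(t[0]-offr[j,0]),rows)
E
python3 n.py 4 1.0
```

```text
t7.85 tipX 12.88 Y -75.38 z 64.85 | design X 12.52 dev 0.36 n [ 0.87 -0.48] | Fx 5.4 Fy 0.2 Fn 4.6 Fz -2.8 | jaw 15.9 tilt [0.005 0.003]
dev_r 0.36 [[-0.0, -0.0004, -0.0013, 0], [-0.0001, 0.0001, -0.0021, 0], [-0.0001, 0.0006, -0.003, 0], [-0.0001, 0.001, -0.0037, 0], [-0.0001, 0.0015, -0.0045, 0]]
```

Request:
{"fn": "step_arm", "kwargs": {
  "targets": [
    [[0,-0.0004,-0.0013,0],[0,0.0001,-0.0021,0],[-0.0001,0.0006,-0.003,0],[-0.0001,0.001,-0.0037,0],[-0.0001,0.0015,-0.0045,0]]
  ]
}}

```text
time: 8.27
tool_pos: [571.5, 128.4, 109.7]
tcp_rot: [1.475, 1.565, 0.181]
contact_force: [3.9, -3.0, -0.9]
grip_width: 21.7
```

```bash
python3 n.py 6 1.0
```

```text
t8.27 tipX 14.77 Y -71.91 z 65.33 | design X 14.57 dev 0.19 n [ 0.85 -0.53] | Fx 3.0 Fy -4.0 Fn 4.6 Fz -0.9 | jaw 15.9 tilt [0.006 0.001]
dev_r 0.19 [[0.0001, -0.0001, -0.0018, 0], [0.0002, 0.0007, -0.003, 0], [0.0003, 0.0015, -0.0042, 0], [0.0003, 0.0023, -0.0054, 0], [0.0003, 0.0032, -0.0066, 0]]
```

Request:
{"fn": "step_arm", "kwargs": {
  "targets": [
    [[0.0001,-0.0001,-0.0018,0],[0.0002,0.0007,-0.003,0],[0.0003,0.0015,-0.0042,0],[0.0003,0.0023,-0.0054,0],[0.0003,0.0032,-0.0066,0]]
  ]
}}

```text
time: 8.68
tool_pos: [573.3, 134.8, 109.7]
tcp_rot: [1.222, 1.564, -0.071]
contact_force: [3.3, -3.9, -0.7]
grip_width: 22.1
```

```bash
python3 n.py 7 1.0
```

```text
t8.68 tipX 18.19 Y -66.31 z 65.34 | design X 18.25 dev -0.07 n [ 0.82 -0.57] | Fx 2.1 Fy -4.7 Fn 4.4 Fz -0.7 | jaw 15.9 tilt [ 0.007 -0.   ]
dev_r -0.07 [[0.0001, 0.0001, -0.002, 0], [0.0002, 0.0011, -0.0034, 0], [0.0003, 0.002, -0.0047, 0], [0.0003, 0.003, -0.0062, 0], [0.0003, 0.0039, -0.0076, 0]]
```

Request:
{"fn": "step_arm", "kwargs": {
  "targets": [
    [[0.0001,0.0001,-0.002,0],[0.0002,0.0011,-0.0034,0],[0.0003,0.002,-0.0047,0],[0.0003,0.003,-0.0062,0],[0.0003,0.0039,-0.0076,0]]
  ]
}}

```text
time: 9.1
tool_pos: [575.6, 142.1, 109.8]
tcp_rot: [1.006, 1.562, -0.287]
contact_force: [4.5, -5.0, -1.3]
grip_width: 21.8
```

```bash
python3 n.py 7 1.0
```

```text
t9.10 tipX 22.41 Y -59.91 z 65.37 | design X 22.63 dev -0.22 n [ 0.84 -0.55] | Fx 3.0 Fy -6.0 Fn 5.8 Fz -1.3 | jaw 15.9 tilt [ 0.008 -0.002]
dev_r -0.22 [[0.0001, 0.0, -0.0019, 0], [0.0002, 0.0009, -0.0033, 0], [0.0004, 0.0017, -0.0046, 0], [0.0004, 0.0024, -0.006, 0], [0.0004, 0.0032, -0.0074, 0]]
```

Request:
{"fn": "step_arm", "kwargs": {
  "targets": [
    [[0.0001,0.0001,-0.0019,0],[0.0002,0.001,-0.0033,0],[0.0004,0.0018,-0.0046,0],[0.0004,0.0025,-0.006,0],[0.0004,0.0033,-0.0074,0]]
  ]
}}

```text
time: 9.52
tool_pos: [577.6, 149.0, 109.8]
tcp_rot: [0.883, 1.56, -0.41]
contact_force: [4.0, -4.5, -1.3]
grip_width: 21.7
```

```bash
python3 n.py 7 0.9
```

```text
t9.52 tipX 26.23 Y -53.84 z 65.39 | design X 26.22 dev 0.01 n [ 0.89 -0.46] | Fx 2.6 Fy -5.4 Fn 4.8 Fz -1.3 | jaw 15.9 tilt [ 0.01  -0.004]
dev_r 0.01 [[0.0001, -0.0001, -0.0017, 0], [0.0002, 0.0005, -0.0031, 0], [0.0004, 0.001, -0.0045, 0], [0.0004, 0.0015, -0.0059, 0], [0.0004, 0.002, -0.0073, 0]]
```

Request:
{"fn": "step_arm", "kwargs": {
  "targets": [
    [[0.0001,-0.0001,-0.0017,0],[0.0002,0.0005,-0.0031,0],[0.0004,0.001,-0.0045,0],[0.0004,0.0015,-0.0059,0],[0.0004,0.002,-0.0073,0]]
  ]
}}

```text
time: 9.93
tool_pos: [578.7, 155.5, 109.9]
tcp_rot: [0.848, 1.557, -0.445]
contact_force: [5.2, -4.3, -0.9]
grip_width: 21.9
```

```bash
python3 n.py 7 0.9
```

```text
t9.93 tipX 29.12 Y -47.92 z 65.48 | design X 28.73 dev 0.39 n [ 0.95 -0.3 ] | Fx 3.8 Fy -5.6 Fn 5.3 Fz -0.9 | jaw 15.9 tilt [ 0.013 -0.006]
dev_r 0.39 [[0.0001, -0.0005, -0.0016, 0], [0.0003, -0.0002, -0.0029, 0], [0.0004, 0.0001, -0.0043, 0], [0.0004, 0.0002, -0.0056, 0], [0.0004, 0.0003, -0.007, 0]]
```

Request:
{"fn": "step_arm", "kwargs": {
  "targets": [
    [[0.0001,-0.0005,-0.0016,0],[0.0003,-0.0002,-0.0029,0],[0.0004,0.0001,-0.0043,0],[0.0004,0.0002,-0.0056,0],[0.0004,0.0003,-0.007,0]]
  ]
}}

```text
time: 10.35
tool_pos: [578.6, 161.5, 110.1]
tcp_rot: [0.884, 1.553, -0.409]
contact_force: [7.3, -2.9, -1.5]
grip_width: 22.0
```

```bash
python3 n.py 7 0.9
```

```text
t10.35 tipX 30.74 Y -42.06 z 65.71 | design X 29.91 dev 0.83 n [ 1.   -0.08] | Fx 6.2 Fy -4.8 Fn 6.6 Fz -1.5 | jaw 15.9 tilt [ 0.016 -0.007]
dev_r 0.83 [[0.0002, -0.0008, -0.0014, 0], [0.0004, -0.0008, -0.0028, 0], [0.0006, -0.0009, -0.0041, 0], [0.0006, -0.0011, -0.0055, 0], [0.0006, -0.0013, -0.0068, 0]]
```

```bash
python3 n.py 7 0.7 -0.02
```

```text
t10.35 tipX 30.74 Y -42.06 z 65.71 | design X 29.91 dev 0.83 n [ 1.   -0.08] | Fx 6.2 Fy -4.8 Fn 6.6 Fz -1.5 | jaw 15.9 tilt [ 0.016 -0.007]
dev_r 1.62 [[0.0002, -0.0006, -0.0014, 0], [0.0004, -0.0007, -0.0028, 0], [0.0006, -0.0007, -0.0042, 0], [0.0006, -0.0009, -0.0055, 0], [0.0006, -0.0012, -0.0069, 0]]
```

Request:
{"fn": "step_arm", "kwargs": {
  "targets": [
    [[0.0002,-0.0006,-0.0014,0],[0.0004,-0.0007,-0.0028,0],[0.0006,-0.0007,-0.0042,0],[0.0006,-0.0009,-0.0055,0],[0.0006,-0.0012,-0.0069,0]]
  ]
}}

```text
time: 10.77
tool_pos: [577.3, 167.6, 110.1]
tcp_rot: [0.951, 1.549, -0.342]
contact_force: [7.0, -1.7, -1.2]
grip_width: 21.5
```

```bash
python3 n.py 7 0.8 -0.02
```

```text
t10.77 tipX 31.10 Y -35.83 z 65.75 | design X 29.64 dev 1.46 n [0.99 0.17] | Fx 6.2 Fy -3.6 Fn 5.5 Fz -1.2 | jaw 15.9 tilt [ 0.02  -0.007]
dev_r 2.28 [[0.0002, -0.0011, -0.0012, 0], [0.0004, -0.0014, -0.0027, 0], [0.0007, -0.0019, -0.004, 0], [0.0006, -0.0024, -0.0054, 0], [0.0006, -0.0029, -0.0067, 0]]
```

```bash
python3 n.py 9 0.6 -0.04
```

```text
t10.77 tipX 31.10 Y -35.83 z 65.75 | design X 29.64 dev 1.46 n [0.99 0.17] | Fx 6.2 Fy -3.6 Fn 5.5 Fz -1.2 | jaw 15.9 tilt [ 0.02  -0.007]
dev_r 3.09 [[0.0002, -0.001, -0.0017, 0], [0.0004, -0.0015, -0.0035, 0], [0.0006, -0.0021, -0.0053, 0], [0.0006, -0.0028, -0.0071, 0], [0.0006, -0.0036, -0.0088, 0]]
```

Request:
{"fn": "step_arm", "kwargs": {
  "targets": [
    [[0.0003,-0.001,-0.0017,0],[0.0006,-0.0015,-0.0035,0],[0.0008,-0.0021,-0.0053,0],[0.001,-0.0028,-0.0071,0],[0.001,-0.0036,-0.0088,0]]
  ]
}}

```text
time: 11.18
tool_pos: [572.8, 175.6, 109.7]
tcp_rot: [1.035, 1.546, -0.259]
contact_force: [6.4, 0.1, -1.1]
grip_width: 21.7
```

```bash
python3 n.py 9 0.7 -0.04
```

```text
t11.18 tipX 28.98 Y -26.95 z 65.32 | design X 26.62 dev 2.36 n [0.9  0.44] | Fx 6.1 Fy -1.6 Fn 4.8 Fz -1.1 | jaw 15.9 tilt [ 0.024 -0.006]
dev_r 3.93 [[0.0001, -0.0015, -0.0015, 0], [0.0001, -0.0025, -0.0033, 0], [0.0002, -0.0036, -0.0051, 0], [0.0001, -0.0046, -0.0068, 0], [0.0001, -0.0057, -0.0086, 0]]
```

Request:
{"fn": "step_arm", "kwargs": {
  "targets": [
    [[0.0001,-0.0013,-0.0015,0],[0.0001,-0.0022,-0.0033,0],[0.0002,-0.0032,-0.0051,0],[0.0001,-0.0042,-0.0068,0],[0.0001,-0.0052,-0.0086,0]]
  ]
}}

```text
time: 11.6
tool_pos: [565.8, 182.9, 109.7]
tcp_rot: [1.074, 1.545, -0.22]
contact_force: [5.1, 1.0, -1.2]
grip_width: 22.1
```

```bash
python3 n.py 9 0.7 -0.04
```

```text
t11.60 tipX 24.25 Y -17.96 z 65.30 | design X 21.21 dev 3.04 n [0.83 0.56] | Fx 5.2 Fy -0.4 Fn 4.1 Fz -1.2 | jaw 15.9 tilt [ 0.025 -0.006]
dev_r 4.30 [[0.0, -0.0017, -0.0014, 0], [0.0001, -0.0028, -0.0032, 0], [0.0001, -0.004, -0.005, 0], [0.0001, -0.005, -0.0068, 0], [0.0001, -0.0061, -0.0087, 0]]
```

Request:
{"fn": "step_arm", "kwargs": {
  "targets": [
    [[0,-0.0017,-0.0014,0],[0.0001,-0.0027,-0.0032,0],[0.0001,-0.0039,-0.005,0],[0.0001,-0.0049,-0.0068,0],[0.0001,-0.006,-0.0087,0]]
  ]
}}

```text
time: 12.02
tool_pos: [557.5, 189.9, 109.5]
tcp_rot: [1.083, 1.545, -0.21]
contact_force: [4.0, 1.7, -1.6]
grip_width: 21.8
```

```bash
python3 n.py 9 0.8 -0.04
```

```text
t12.02 tipX 18.28 Y -8.96 z 65.07 | design X 15.23 dev 3.05 n [0.85 0.53] | Fx 4.3 Fy 0.6 Fn 3.9 Fz -1.6 | jaw 15.9 tilt [ 0.026 -0.005]
dev_r 3.77 [[-0.0, -0.0016, -0.0013, 0], [-0.0001, -0.0025, -0.0031, 0], [-0.0001, -0.0033, -0.005, 0], [-0.0001, -0.004, -0.0068, 0], [-0.0001, -0.0047, -0.0087, 0]]
```

Request:
{"fn": "step_arm", "kwargs": {
  "targets": [
    [[0,-0.0016,-0.0013,0],[-0.0001,-0.0025,-0.0031,0],[-0.0001,-0.0033,-0.005,0],[-0.0001,-0.004,-0.0068,0],[-0.0001,-0.0047,-0.0087,0]]
  ]
}}

```text
time: 12.43
tool_pos: [550.4, 197.1, 109.3]
tcp_rot: [1.073, 1.545, -0.22]
contact_force: [3.5, 1.2, -0.7]
grip_width: 21.9
```

```bash
python3 n.py 8 0.7 -0.04
```

```text
t12.43 tipX 13.39 Y -0.12 z 64.89 | design X 10.82 dev 2.57 n [0.94 0.33] | Fx 3.7 Fy 0.2 Fn 3.6 Fz -0.7 | jaw 15.9 tilt [ 0.025 -0.006]
dev_r 2.71 [[-0.0001, -0.0011, -0.0014, 0], [-0.0001, -0.0014, -0.003, 0], [-0.0002, -0.0016, -0.0047, 0], [-0.0002, -0.0016, -0.0064, 0], [-0.0002, -0.0016, -0.0081, 0]]
```

Request:
{"fn": "step_arm", "kwargs": {
  "targets": [
    [[-0.0001,-0.0012,-0.0014,0],[-0.0001,-0.0017,-0.003,0],[-0.0002,-0.002,-0.0047,0],[-0.0002,-0.0021,-0.0064,0],[-0.0002,-0.002,-0.0081,0]]
  ]
}}

```text
time: 12.85
tool_pos: [546.0, 204.1, 109.3]
tcp_rot: [1.045, 1.545, -0.249]
contact_force: [3.8, -0.5, -1.0]
grip_width: 21.6
```

```bash
python3 n.py 8 0.7 -0.03
```

```text
t12.85 tipX 11.06 Y 7.87 z 64.88 | design X 9.48 dev 1.58 n [ 1.   -0.03] | Fx 3.5 Fy -1.5 Fn 3.6 Fz -1.0 | jaw 15.9 tilt [ 0.025 -0.006]
dev_r 1.34 [[-0.0001, -0.0005, -0.0017, 0], [-0.0001, -0.0002, -0.0034, 0], [-0.0002, 0.0003, -0.0051, 0], [-0.0002, 0.0008, -0.0067, 0], [-0.0002, 0.0014, -0.0083, 0]]
```

Request:
{"fn": "step_arm", "kwargs": {
  "targets": [
    [[-0.0001,-0.0006,-0.0017,0],[-0.0001,-0.0004,-0.0034,0],[-0.0001,0.0001,-0.0051,0],[-0.0001,0.0006,-0.0067,0],[-0.0001,0.0011,-0.0083,0]]
  ]
}}

```text
time: 13.27
tool_pos: [544.4, 212.1, 109.1]
tcp_rot: [1.003, 1.546, -0.29]
contact_force: [3.7, -3.0, -0.8]
grip_width: 21.5
```

```bash
sed -i 's/+5\*n$/+5*n+[0,2]/' s.py; python3 n.py 8 0.7 -0.03
```

```text
t13.27 tipX 11.77 Y 15.98 z 64.72 | design X 10.55 dev 1.22 n [ 0.95 -0.3 ] | Fx 2.8 Fy -3.9 Fn 3.8 Fz -0.8 | jaw 15.9 tilt [ 0.024 -0.007]
dev_r 0.64 [[-0.0001, 0.0, -0.0019, 0], [-0.0002, 0.0008, -0.0036, 0], [-0.0003, 0.0016, -0.0052, 0], [-0.0003, 0.0024, -0.0068, 0], [-0.0003, 0.0033, -0.0084, 0]]
```

Request:
{"fn": "step_arm", "kwargs": {
  "targets": [
    [[-0.0001,0,-0.0019,0],[-0.0002,0.0008,-0.0036,0],[-0.0003,0.0016,-0.0052,0],[-0.0003,0.0024,-0.0068,0],[-0.0003,0.0033,-0.0084,0]]
  ]
}}

```text
time: 13.68
tool_pos: [545.2, 220.5, 109.2]
tcp_rot: [0.945, 1.546, -0.348]
contact_force: [4.9, -4.3, -1.3]
grip_width: 22.0
```

```bash
python3 n.py 8 0.7 -0.03
```

```text
t13.68 tipX 14.88 Y 23.79 z 64.84 | design X 13.98 dev 0.90 n [ 0.89 -0.46] | Fx 3.5 Fy -5.4 Fn 5.6 Fz -1.3 | jaw 15.9 tilt [ 0.023 -0.009]
dev_r -0.05 [[-0.0001, 0.0003, -0.002, 0], [-0.0001, 0.0012, -0.0035, 0], [-0.0002, 0.0021, -0.0051, 0], [-0.0002, 0.0029, -0.0067, 0], [-0.0002, 0.0037, -0.0083, 0]]
```

Request:
{"fn": "step_arm", "kwargs": {
  "targets": [
    [[-0.0001,0.0003,-0.002,0],[-0.0001,0.0013,-0.0035,0],[-0.0002,0.0022,-0.0051,0],[-0.0002,0.003,-0.0067,0],[-0.0002,0.0038,-0.0083,0]]
  ]
}}

```text
time: 14.1
tool_pos: [546.8, 228.7, 109.3]
tcp_rot: [0.885, 1.545, -0.408]
contact_force: [5.1, -4.6, -0.8]
grip_width: 21.9
```

```bash
python3 n.py 8 0.7 -0.03
```

```text
t14.10 tipX 18.65 Y 31.28 z 64.87 | design X 17.84 dev 0.81 n [ 0.91 -0.42] | Fx 3.6 Fy -5.8 Fn 5.7 Fz -0.8 | jaw 15.9 tilt [ 0.024 -0.01 ]
dev_r -0.39 [[-0.0001, 0.0001, -0.0018, 0], [-0.0001, 0.0007, -0.0034, 0], [-0.0002, 0.0013, -0.0049, 0], [-0.0002, 0.0018, -0.0065, 0], [-0.0002, 0.0021, -0.0081, 0]]
```

Request:
{"fn": "step_arm", "kwargs": {
  "targets": [
    [[-0.0001,0.0002,-0.0018,0],[-0.0001,0.0008,-0.0034,0],[-0.0002,0.0014,-0.0049,0],[-0.0002,0.0019,-0.0065,0],[-0.0002,0.0022,-0.0081,0]]
  ]
}}

```text
time: 14.52
tool_pos: [547.4, 236.4, 109.5]
tcp_rot: [0.861, 1.543, -0.432]
contact_force: [7.4, -3.8, -1.4]
grip_width: 21.9
```

```bash
python3 n.py 8 0.7 -0.03
```

```text
t14.52 tipX 21.38 Y 38.46 z 65.09 | design X 20.38 dev 0.99 n [ 0.97 -0.22] | Fx 6.0 Fy -5.7 Fn 7.2 Fz -1.4 | jaw 15.9 tilt [ 0.025 -0.012]
dev_r -0.32 [[-0.0, -0.0004, -0.0017, 0], [0.0, -0.0002, -0.0033, 0], [0.0, -0.0001, -0.0048, 0], [-0.0, -0.0001, -0.0064, 0], [-0.0001, -0.0002, -0.0079, 0]]
```

Request:
{"fn": "step_arm", "kwargs": {
  "targets": [
    [[0,-0.0001,-0.0017,0],[0,0.0001,-0.0033,0],[0,0.0002,-0.0048,0],[0,0.0002,-0.0064,0],[0,0.0001,-0.0079,0]]
  ]
}}

```text
time: 14.93
tool_pos: [546.3, 243.8, 109.6]
tcp_rot: [0.883, 1.541, -0.41]
contact_force: [6.8, -0.8, -1.0]
grip_width: 22.1
```

```bash
python3 n.py 8 0.6 -0.03
```

```text
t14.93 tipX 22.37 Y 45.95 z 65.17 | design X 20.94 dev 1.43 n [1.   0.09] | Fx 6.3 Fy -2.7 Fn 6.1 Fz -1.0 | jaw 15.9 tilt [ 0.027 -0.012]
dev_r 0.11 [[0.0, -0.0008, -0.0015, 0], [0.0, -0.0011, -0.0031, 0], [0.0001, -0.0015, -0.0047, 0], [0.0, -0.0019, -0.0062, 0], [-0.0, -0.0025, -0.0078, 0]]
```

Request:
{"fn": "step_arm", "kwargs": {
  "targets": [
    [[0,-0.0007,-0.0015,0],[0,-0.001,-0.0031,0],[0.0001,-0.0014,-0.0047,0],[0,-0.0018,-0.0062,0],[0,-0.0024,-0.0078,0]]
  ]
}}

```text
time: 15.35
tool_pos: [542.6, 251.1, 109.6]
tcp_rot: [0.927, 1.54, -0.367]
contact_force: [6.2, 0.6, -2.3]
grip_width: 22.2
```

```bash
python3 n.py 8 0.7 -0.03
```

```text
t15.35 tipX 20.74 Y 53.94 z 65.25 | design X 18.93 dev 1.82 n [0.93 0.37] | Fx 6.1 Fy -1.2 Fn 5.3 Fz -2.3 | jaw 15.9 tilt [ 0.029 -0.011]
dev_r 0.42 [[0.0, -0.0013, -0.0014, 0], [0.0001, -0.002, -0.003, 0], [0.0001, -0.0028, -0.0045, 0], [0.0, -0.0036, -0.0061, 0], [-0.0, -0.0044, -0.0077, 0]]
```

Request:
{"fn": "step_arm", "kwargs": {
  "targets": [
    [[0,-0.0013,-0.0014,0],[0.0001,-0.002,-0.003,0],[0.0001,-0.0028,-0.0045,0],[0,-0.0036,-0.0061,0],[0,-0.0044,-0.0077,0]]
  ]
}}

```text
time: 15.77
tool_pos: [536.6, 257.9, 109.6]
tcp_rot: [0.969, 1.539, -0.324]
contact_force: [4.6, 0.8, -2.0]
grip_width: 21.6
```

```bash
python3 n.py 8 0.7 -0.03
```

```text
t15.77 tipX 16.85 Y 62.20 z 65.16 | design X 14.77 dev 2.09 n [0.87 0.49] | Fx 4.7 Fy -0.5 Fn 3.8 Fz -2.0 | jaw 15.9 tilt [ 0.03 -0.01]
dev_r 0.47 [[-0.0, -0.0015, -0.0012, 0], [-0.0, -0.0023, -0.0028, 0], [-0.0, -0.0031, -0.0044, 0], [-0.0001, -0.0039, -0.0061, 0], [-0.0001, -0.0047, -0.0077, 0]]
```

Request:
{"fn": "step_arm", "kwargs": {
  "targets": [
    [[0,-0.0016,-0.0012,0],[0,-0.0024,-0.0028,0],[0,-0.0032,-0.0044,0],[-0.0001,-0.004,-0.0061,0],[-0.0001,-0.0048,-0.0077,0]]
  ]
}}

```text
time: 16.18
tool_pos: [530.0, 264.6, 109.5]
tcp_rot: [0.998, 1.539, -0.295]
contact_force: [5.2, 1.4, -1.1]
grip_width: 21.7
```

```bash
python3 n.py 7 0.8 -0.03
```

```text
t16.18 tipX 12.35 Y 70.39 z 65.10 | design X 10.31 dev 2.05 n [0.9  0.44] | Fx 5.4 Fy -0.1 Fn 4.8 Fz -1.1 | jaw 15.9 tilt [ 0.031 -0.009]
dev_r 0.09 [[-0.0, -0.0013, -0.0011, 0], [-0.0, -0.0019, -0.0025, 0], [-0.0, -0.0024, -0.0039, 0], [-0.0001, -0.0029, -0.0054, 0], [-0.0001, -0.0033, -0.0068, 0]]
```

Request:
{"fn": "step_arm", "kwargs": {
  "targets": [
    [[0,-0.0013,-0.0011,0],[0,-0.0019,-0.0025,0],[0,-0.0024,-0.0039,0],[-0.0001,-0.0029,-0.0054,0],[-0.0001,-0.0033,-0.0068,0]]
  ]
}}

```text
time: 16.6
tool_pos: [525.1, 270.6, 109.5]
tcp_rot: [1.017, 1.538, -0.277]
contact_force: [4.7, -0.6, -1.0]
grip_width: 21.9
```

```bash
python3 n.py 2 0.8 -0.03
```

```text
t16.60 tipX 9.37 Y 77.47 z 65.12 | design X 7.49 dev 1.87 n [0.96 0.29] | Fx 4.4 Fy -1.8 Fn 3.6 Fz -1.0 | jaw 15.9 tilt [ 0.031 -0.009]
dev_r -0.39 [[0.0, -0.0009, -0.0002, 0], [0.0, -0.001, -0.0006, 0], [0.0001, -0.0011, -0.001, 0], [0.0001, -0.0012, -0.0015, 0], [0.0001, -0.0013, -0.0019, 0]]
```

Request:
{"fn": "step_arm", "kwargs": {
  "targets": [
    [[0,-0.0009,-0.0002,0],[0,-0.001,-0.0006,0],[0,-0.0011,-0.001,0],[0,-0.0012,-0.0015,0],[0,-0.0012,-0.0015,0]]
  ]
}}

```text
time: 17.02
tool_pos: [524.0, 272.0, 109.6]
tcp_rot: [1.043, 1.537, -0.25]
contact_force: [5.2, 0.6, -1.3]
grip_width: 21.6
```

Request:
{"fn": "step_arm", "kwargs": {
  "targets": [
    [[0,0.002,0,0],[0,0.01,0,0],[-0.01,0.025,0,0],[-0.04,0.03,0,0],[-0.07,0.03,0,0]]
  ]
}}

```text
time: 17.43
tool_pos: [550.0, 280.7, 179.1]
tcp_rot: [0.935, 1.542, -0.359]
contact_force: [-0.0, 0.8, -1.2]
grip_width: 21.9
```

Run:
```python
from h import *
to([576,-322,180],35)
c=cam('side');save('s4.png',c['color'][60:200,255:415],4.5)
c=cam('top');save('t4.png',c['color'][160:260,180:300],5)
```

```text
t17.43 p [550.   280.72 179.14] jawyaw 15.9 xax [ 0.0269 -0.0101 -0.9996] F [-0.03  0.77 -1.24] M [-0.045 -0.141 -0.052] w 21.9 q [ 0.36  0.54  1.34 -0.02  1.24  0.09]
shift [ 0.0059 -0.1401  0.5868] turn -19.12
```

View pics/s4.png

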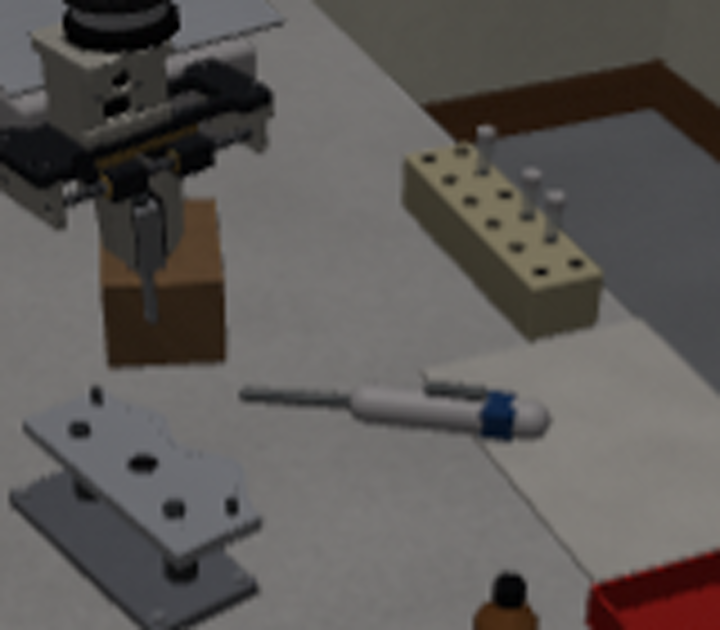

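The side crop shows the stylus still held and the shank (150,300) clear of the stand, which is undisturbed. Travel back high.

Request:
{"fn": "step_arm", "kwargs": {
  "targets": [
    [[0,-0.009,0.037,-4],[0,-0.018,0.075,-8],[0,-0.027,0.112,-12],[0,-0.036,0.15,-16],[0,-0.045,0.187,-19.1]]
  ]
}}

```text
time: 17.95
tool_pos: [559.3, 88.4, 185.5]
tcp_rot: [0.81, 1.535, -0.146]
contact_force: [1.1, 0.0, -0.8]
grip_width: 22.0
```

```bash
python3 -c "
from h import *
to([576,-322,180],35)"
```

```text
t17.95 p [559.28  88.4  185.51] jawyaw 35.26 xax [ 0.0356 -0.0052 -0.9994] F [ 1.14  0.05 -0.75] M [ 0.009 -0.154  0.02 ] w 22.0 q [ 0.02  0.43  1.5  -0.01  1.17 -0.59]
shift [ 0.0083 -0.2233  0.3447] turn 0.22
```

Request:
{"fn": "step_arm", "kwargs": {
  "targets": [
    [[0,-0.021,0.032,0],[0.001,-0.042,0.064,0],[0.002,-0.063,0.097,0],[0.003,-0.084,0.13,0],[0.004,-0.105,0.162,0]]
  ]
}}

```text
time: 18.37
tool_pos: [566.1, -106.0, 181.7]
tcp_rot: [0.837, 1.538, -0.118]
contact_force: [1.2, -0.2, -1.1]
grip_width: 22.2
```

```bash
python3 -c "
from h import *
to([576,-322,180],35)"
```

```text
t18.37 p [ 566.08 -105.97  181.73] jawyaw 35.25 xax [ 0.0327 -0.0039 -0.9995] F [ 1.24 -0.15 -1.15] M [ 0.027 -0.211  0.07 ] w 22.2 q [-0.32  0.45  1.48  0.01  1.18 -0.94]
shift [ 0.0029 -0.1166  0.1821] turn 0.22
```

Request:
{"fn": "step_arm", "kwargs": {
  "targets": [
    [[0,-0.024,0.037,0],[0,-0.048,0.074,0],[0,-0.072,0.111,0],[0,-0.095,0.147,0],[0.001,-0.1166,0.182,0]]
  ]
}}

```text
time: 18.78
tool_pos: [574.4, -314.0, 180.9]
tcp_rot: [0.907, 1.541, -0.049]
contact_force: [1.3, -1.5, -2.1]
grip_width: 22.1
```

```bash
python3 -c "
from h import *
to([573,-320.6,127],35)"
```

```text
t18.78 p [ 574.37 -313.99  180.87] jawyaw 35.24 xax [ 0.0302 -0.0015 -0.9995] F [ 1.28 -1.48 -2.13] M [-0.034 -0.126  0.035] w 22.1 q [-0.63  0.6   1.23  0.02  1.29 -1.24]
shift [ 0.0538 -0.0062  0.0036] turn 0.22
```

Request:
{"fn": "step_arm", "kwargs": {
  "targets": [
    [[0.015,-0.003,0.002,0],[0.03,-0.006,0.0036,0],[0.045,-0.0062,0.0036,0],[0.053,-0.0062,0.0036,0],[0.053,-0.0062,0.0036,0]]
  ]
}}

```text
time: 19.2
tool_pos: [571.6, -319.4, 124.6]
tcp_rot: [1.061, 1.546, 0.105]
contact_force: [-0.1, 0.6, -1.5]
grip_width: 21.9
```

Request:
{"fn": "step_arm", "kwargs": {
  "targets": [
    [[0,0,0,0],[0,0,0,0],[0,0,0,0],[0,0,0,0],[0,0,0,0]]
  ]
}}

```text
time: 19.62
tool_pos: [571.9, -319.4, 125.4]
tcp_rot: [1.029, 1.545, 0.074]
contact_force: [0.2, 0.3, -1.0]
grip_width: 22.0
```

Run:
```python
from h import *
o,R=st(); to([573,-320.6,66],35)
c=cam('side')
T=o['tool_pos']; print('pred end',proj(c,[T+[2.3,-.6,-54.5],T+[0.4,0,-8.5],[575.5,-321.4,58],[575.24,-321.28,26.5],[575,-321.4,75]]).round(1))
u,v=proj(c,[[575.5,-321.4,70]])[0];u0,v0=int(u)-25,int(v)-35
print(u0,v0);save('s5.png',c['color'][v0:v0+65,u0:u0+60],9)
```

```text
t19.62 p [ 571.86 -319.37  125.38] jawyaw 35.25 xax [ 0.026   0.0019 -0.9997] F [ 0.17  0.27 -1.  ] M [ 0.069 -0.167  0.043] w 22.0 q [-0.63  0.65  1.29  0.02  1.18 -1.26]
t19.62 p [ 571.86 -319.37  125.38] jawyaw 35.25 xax [ 0.026   0.0019 -0.9997] F [ 0.17  0.27 -1.  ] M [ 0.069 -0.167  0.043] w 22.0 q [-0.63  0.65  1.29  0.02  1.18 -1.26]
shift [ 0.0594 -0.0011  0.0009] turn 0.23
pred end [[379.2 273.9]
 [380.3 261.6]
 [379.4 277.5]
 [378.1 285.4]
 [380.  273.2]]
354 239
```

View pics/s5.png

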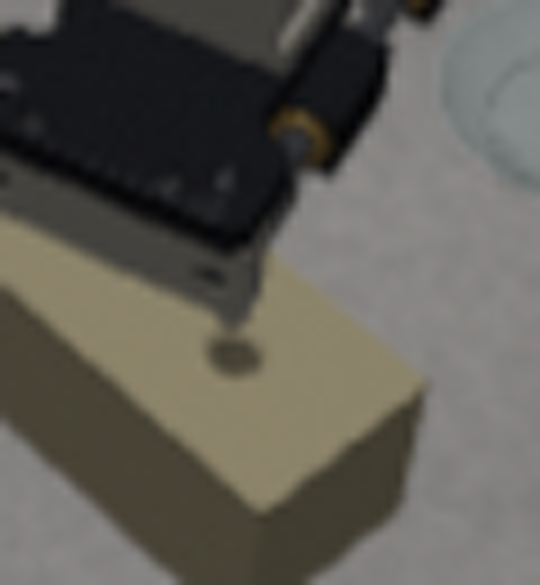

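The hole is at crop (235,358) and the shank tip sits just above it at (237,328). Both lie where predicted within 1 px (about 2 mm), so I correct by about 2 mm and insert gently while watching the force.

Request:
{"fn": "step_arm", "kwargs": {
  "targets": [
    [[0,0.0003,0.0022,0],[0.005,0.0003,0.0022,0],[0.01,0.0003,0.0022,0],[0.014,0.0003,0.0022,0],[0.018,0.0003,0.0022,0]]
  ]
}}

```text
time: 20.08
tool_pos: [573.5, -320.8, 106.4]
tcp_rot: [1.064, 1.546, 0.108]
contact_force: [-0.6, 0.3, -1.4]
grip_width: 22.1
```

```bash
python3 -c "
from h import *
to([574.2,-321.2,67],35.2)"
```

```text
t20.08 p [ 573.52 -320.75  106.36] jawyaw 35.24 xax [ 0.025   0.0027 -0.9997] F [-0.57  0.28 -1.44] M [ 0.046 -0.064  0.035] w 22.1 q [-0.63  0.68  1.3   0.02  1.14 -1.26]
shift [ 0.0394 -0.0006  0.0003] turn 0.02
```

Request:
{"fn": "step_arm", "kwargs": {
  "targets": [
    [[0.004,0,0.0003,0],[0.008,0,0.0003,0],[0.012,-0.0002,0.0003,0],[0.016,-0.0003,0.0003,0],[0.02,-0.0003,0.0003,0]]
  ]
}}

```text
time: 20.5
tool_pos: [573.9, -321.2, 86.0]
tcp_rot: [1.061, 1.546, 0.105]
contact_force: [0.4, -0.1, -0.7]
grip_width: 21.6
```

```bash
python3 -c "
from h import *
to([574.2,-321.2,67],35.2)"
```

```text
t20.50 p [ 573.94 -321.17   85.97] jawyaw 35.24 xax [ 0.025   0.0026 -0.9997] F [ 0.37 -0.08 -0.68] M [ 0.012 -0.152  0.025] w 21.6 q [-0.63  0.7   1.32  0.02  1.1  -1.26]
shift [ 0.019  -0.0002 -0.0001] turn 0.03
```

Request:
{"fn": "step_arm", "kwargs": {
  "targets": [
    [[0.004,0,0,0],[0.008,0,0,0],[0.012,-0.0001,0,0],[0.015,-0.0002,0,0],[0.017,-0.0002,0,0]]
  ]
}}

```text
time: 20.92
tool_pos: [574.1, -321.2, 68.4]
tcp_rot: [1.075, 1.546, 0.119]
contact_force: [-0.5, -0.1, -0.7]
grip_width: 21.6
```

Request:
{"fn": "step_arm", "kwargs": {
  "targets": [
    [[0.0005,0,0,0],[0.001,0,0,0],[0.0015,0,0,0],[0.002,0,0,0],[0.002,0,0,0]]
  ]
}}

```text
time: 21.33
tool_pos: [574.3, -321.2, 66.8]
tcp_rot: [1.061, 1.546, 0.105]
contact_force: [-0.7, -0.3, -0.1]
grip_width: 22.2
```

```bash
python3 -c "
from h import *
to([574.2,-321.2,66.5],35.2)"
```

```text
t21.33 p [ 574.26 -321.22   66.8 ] jawyaw 35.24 xax [ 0.025   0.0026 -0.9997] F [-0.66 -0.31 -0.11] M [ 0.094 -0.089 -0.019] w 22.2 q [-0.63  0.72  1.34  0.02  1.06 -1.26]
shift [ 0.0003 -0.     -0.    ] turn 0.02
```

Request:
{"fn": "step_arm", "kwargs": {
  "targets": [
    [[0,0,0,0],[0,0,0,0],[0,0,0,0],[0,0,0,0],[0,0,0,0]]
  ],
  "jaw": 0.3
}}

```text
time: 21.75
tool_pos: [574.3, -321.2, 66.9]
tcp_rot: [1.057, 1.546, 0.101]
contact_force: [-0.3, -1.0, -0.3]
grip_width: 50.7
```

Request:
{"fn": "step_arm", "kwargs": {
  "targets": [
    [[0,0,0,0],[0,0,0,0],[-0.01,0,0,0],[-0.025,0,0,0],[-0.05,0,0,0]]
  ]
}}

```text
time: 22.17
tool_pos: [571.9, -320.6, 115.7]
tcp_rot: [1.196, 1.549, 0.24]
contact_force: [-0.3, -0.6, -0.3]
grip_width: 64.2
```

Request:
{"fn": "step_arm", "kwargs": {
  "targets": [
    [[-0.02,0,0,0],[-0.05,0,0,0],[-0.08,0,0.01,0],[-0.11,0,0.03,0],[-0.12,0,0.06,0]]
  ]
}}

```text
time: 22.58
tool_pos: [605.0, -370.1, 244.3]
tcp_rot: [0.957, 1.542, 0.002]
contact_force: [2.0, -0.4, 0.5]
grip_width: 64.4
```

Run:
```python
from h import *
st()
c=cam('side');save('s6.png',c['color'][150:330,260:440],3.3)
Q=cloud(c);Q0=np.load('side0.npz')['P']
for q in(Q0,Q):
    m=(abs(q[...,0]-574)<25)&(abs(q[...,1]+322)<25)&(q[...,2]>103)&(q[...,2]<112);print(m.sum(),q[m].mean(0).round(1), q[(abs(q[...,0]-574)<25)&(abs(q[...,1]+322)<25)&(q[...,2]<125)][:,2].max())
```

```text
t22.58 p [ 605.05 -370.08  244.25] jawyaw 35.33 xax [ 2.870e-02  1.000e-04 -9.996e-01] F [ 2.   -0.44  0.47] M [-0.027 -0.124 -0.045] w 64.4 q [-0.66  0.68  0.91  0.02  1.53 -1.28]
55 [ 572.7 -325.6  107.5] 114.75982922470195
54 [ 572.1 -326.1  107.5] 114.47926498701851
```

View pics/s6.png

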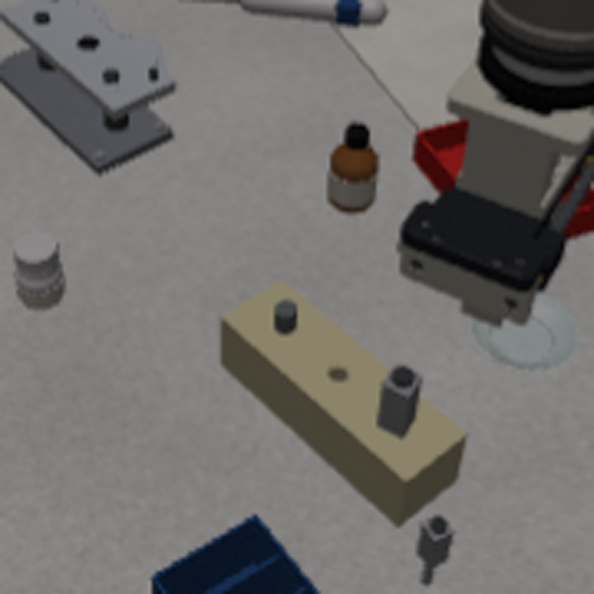

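The last picture shows the stylus upright and seated in its own hole at (400,400). The tube (286,316), bottle and jar are in place. The stylus top is at 107.5 mm as before, with its centre moved by less than 1 mm.

```bash
python3 -c "
from h import *
print(bot.close_job())"
```

```text
the job is handed in; nothing more can be done
None
```

The job is done and handed in at about 22.6 s. I took the stylus from the rack and ran it along the cam edge in one pass from the big-bulge pin to the small-bulge pin. I then stood it back in its own hole, let go and moved the gripper clear. No verdict was reported.

**Press:** Readings at the end of each move, every 0.4 s, showed about 3.6–7.2 N along the edge normal. The total side force was about 8.3 N at most, and contact showed at every reading. Force between readings was not seen.

**Height and tilt:** The tip stayed within about 1 mm of mid-plane height. The tool's tilt crept up to about 0.03 rad during the pass. Adding the tool's own lean when it gripped the stylus, that is about 0.045 rad for the stylus, against a limit of 0.12.

**Plate position:** The felt edge lay 0 to 3 mm outside my camera-based estimate. It fits roughly a 2 mm shift along the edge and a turn of about -0.03 rad. I could not tell how much of that is the plate itself and how much my camera estimate or the stylus leaning in the grip. Each tip position carries an error of 1–2 mm, well inside the station windows.

**Final check:** The stylus stands upright at its original height, with its centre within about 1 mm of where it started in the side camera. The tube, bottle and jar look unmoved in the last picture, judged by eye. The dish was partly behind the gripper and only part of the pipette was in the crop. The robot touched nothing at the end.

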